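# Open the salt crock and lay its lid in the egg-cup tray

## Robot

A 6-joint arm with a two-finger parallel gripper is mounted at the origin on the work surface. World frame = base frame: x ahead of the robot, y to its left, z up, the work surface at z = 0. Lengths are in m, angles in rad, forces in N, time in s.
With the tool pointing down it reaches from about 0.3 to 0.875 m from the base axis. Payload 6.4 kg.
Tool frame: the origin (TCP) lies midway between the tips of the shut fingers; the grasp point (between the pads) lies 19 mm behind it; z points along the fingers, y is the line along which they close (so a half turn about z gives the same grasp; the last joint's range is limited). The gripper opens to 85 mm and grips with 20 to 120 N. Pads are 22 mm wide; open, the fingers measure 114 mm over their backs; the gripper's body (76 mm by 85 mm) begins 54 mm behind the grasp point. The pads swing forward as they close: fully open they stand 13 mm farther back than shut.
Start: joints at [-0.206, 0.181, 1.607, -0, 1.354, -0.206], TCP at [0.575, 0, 0.231] pointing down, gripper open.
Joint ranges: [-2.99, 2.99], [-0.89, 2.07], [0.3, 2.58], [-1.14, 4.28], [0, 2.63], [-3.12, 3.12]. Speed limits (rad/s): [2.57, 2.57, 3.01, 3.14, 3.14, 3.14].

## Interface

Orientations are given as a unit quaternion [w, x, y, z].
In Python, from bench import * gives the robot as it stands.
- The arm moves only by the tool play_rows, never from a script. Its argument "plan" is a list of rows, each a list of 3 entries, a list of its own where there are three numbers: the finger opening in mm, from 0 to 85.4, then the shift along the tool's x, y, z normalised to -1 to 1, where 1 is 40 cm, then the turn about the tool's z normalised to -1 to 1, where 1 is pi rad. A call has 1 to 10 rows; each row is the pose to reach, as a shift and turn from the pose commanded when the call began, along the tool's axes at that moment, turning the shorter way round; what a row does not reach only later rows make up. A row lasts 1/10 s, in which the tool goes at most 50 mm and 8.59 degrees, less where a joint would pass 70% of its speed; a pose out of reach is approached as far as the arm can. A call with a number of a shift or a turn outside -1 to 1 is refused whole. A call with a gripper value outside its range is refused whole. The fingers move at their own pace and stop on an object; the grip force is fixed at half the most. Time passes only in rows, so rows that repeat a pose let the fingers close. It gives the time, the measured TCP pose, the force, the opening and the grip force at its end, in the units of the state.
- get_obs(): the state, without advancing time (a new reading comes with each control period).
- camera(name): name is "scene" or "side" or "wrist"; returns a dict with "image" (400x640x3 uint8, red, green, blue), "range_z" (400x640 float32, m along the optical axis (not along the pixel's ray), 0 where there is no reading), "intrinsics" (3x3 intrinsics, pixels), "rvec" (rotation vector, rad) and "tvec" (3), from world to camera coordinates, as OpenCV has them; the wrist camera has in their place "T_tool_cam" (4x4, takes a point from camera to tool coordinates, whose origin is the TCP and whose axes are the flange's). Camera axes: x right, y down, z forward; pixel columns grow to the right and rows downward; lengths in m; the calibration is good to about 2 mm. A picture is of the moment at which its call begins: read the wrist's pose just before it.
- hand_in(): hands the job in; it is judged then, once.
Trained networks look in a picture, given as the dict that the camera call returned (one of the last four; its "shot" number tells which), for a name from the list of things; names that differ only in an ending like _2 or _b are one class to them, and where a whole thing is asked for, a point or a joint stands for the part that bears it (a point fixed in the world has none). Each returns a list of dicts, best first, with "conf" (0 to 1); they miss things now and then, are a little off and sometimes report something else, mostly with a low value. They report only what shows in the picture. A call takes as long as a camera call. They do not tell look-alikes from the thing itself.
- search_frame(picture, label): "rect" ([centre column, centre row, width, height] in pixels, round what is visible of it).
- masks_of(picture, label): "mask" (400x640 bool, what is visible of it) and "rect" ([centre column, centre row, width, height] in pixels, round what is visible of it).
The state is a dict: "time_s": time; "q": joint angles; "dq": joint speeds; "joint_efforts": joint torques, N m; "eef_pos": TCP position; "eef_rot": TCP orientation; "wrist_force": force on the tool from outside, world axes, zero at the start; "torque": the same for the moment, N m; "opening": opening from 0.0 (shut) to 1.0 (fully open); "grasp_force": force on a finger pad.
Only numpy, scipy, OpenCV 4.12 (cv2) and the standard library are available. Lean on these libraries where they do the work, as an engineer would, in place of code of your own. Each camera call takes 0.05 s, during which the arm holds its last target. There are 200 camera calls.

## Task

First pull the sliding tray under the little oak shelf all the way out. Then lift the wooden lid off the salt crock with the slanting mouth, and lay it gently, flat and with its grip upwards, on the floor of the tray between the two egg cups, so that the three stand in a neat row across the tray with the lid touching neither cup. Leave the tray out and the egg cups standing, do not drag or tip the crock, do not drop the lid, and leave the jam jar, egg timer and measuring cup alone.

Things in the scene. Friction and masses are not known exactly. Their poses are not given: they have to be found in the camera images.
- shelf: Fixed low oak shelf: a board 180 (x) by 370 (y) mm, underside 88 mm and top 106 mm above the table, on two side panels. Origin on the table under the board's middle; its front (-x of its frame) faces the robot. The tray slides beneath it.
- tray (a joint): How far the tray is out, in m: 0 home, 0.15 at the stop, fully out. It slides along the shelf's -x and stays where left (2.5 N friction). Oak tray, 170 (x) by 314 (y) mm outside, 150 by 300 inside; front panel reaches 70 mm, other walls 45 mm above the table.
- tray_knob (a point): Middle of the neck of the dark wooden knob on the tray's front, 50 mm above the table: the neck is a round bar of 24 mm diameter sticking out 40 mm along the tray's -x, ending in a 36 mm wide head. The point is 20 mm in front of the tray's front face. Axes as the tray's (x away from the robot into the shelf, y across, z up).
- tray_floor (a point): Middle of the tray's inner floor (upper face, 20 mm above the table); moves with the tray. x along the slide, into the shelf; y across the tray, the direction of the row.
- lid: Loose dark wooden lid on the crock, 0.16 kg: disc 110 mm diameter at z 10 to 20 mm, below it a plug 84 mm wide (z 0 to 10) loose in the mouth, on top a grip bar (z 20 to 54) 14 mm thick along the lid's x, 60 mm long along y. Origin: middle of the plug's underside, z out through the grip. At the start its z leans 30 degrees from vertical, its y is level.
- lid_grip (a point): Point in the lid's grip bar 44 mm above the lid's origin, 10 mm below the bar's top; axes as the lid's.
- crock: Loose white stoneware salt crock, 140 mm across and 160 mm high, about 0.9 kg, standing on the table. A round neck of 104 mm outer diameter leans 30 degrees from vertical towards the crock's -x, so its mouth slants. Origin at the middle of its underside.
- crock_mouth (a point): Middle of the crock's slanting mouth, in the plane of its rim (133 mm above the table); mouth 92 mm inner diameter. Axes as the crock's: the mouth looks along (-0.5, 0, 0.866).
- egg_cup_a: Speckled white ceramic egg cup, 52 mm diameter, 58 mm high, standing loose in the tray near its +y (robot's left) end. Origin at the middle of its underside.
- egg_cup_b: The same egg cup near the tray's -y (right) end.
- jam_jar: Ribbed amber glass jam jar, upright with a steel top, 76 mm diameter, 94 mm high, on the table at the other side of the shelf from the crock. Bystander. Origin at the middle of its underside.
- timer: Yellow plastic egg timer, 68 mm diameter, 62 mm high, on the shelf board. Bystander. Origin at the middle of its underside.
- measure: Copper measuring cup, 72 mm diameter, 45 mm high, with a flat handle 70 mm long along its x, on the shelf board. Bystander. Origin at the middle of its underside.
There are look-alikes about, which are no part of the job. What is shaped like the lid but pink or yellow is not meant.

How it is judged:
By the outcome, as a careful person would: the job done as asked, in the order asked, and still so for the second after the job is handed in, with the robot touching nothing.
It also fails if it takes over 58 s, if anything falls off the work surface, if the arm or the gripper's body presses on something with over 40 N, if the wrist force passes 120 N, or if a joint passes its speed limit or range.

## Working session

There is one attempt and no reset: what is moved stays moved. The work goes in short steps, Python scripts to look and compute and a tool call to move; the robot and the scene stay as the last step left them, time stands still between calls to the robot, and variables do not carry over. Pictures are saved under pics/ and viewed, at most 10 in all, crops included, and the job is handed in when it is done.

Besides the shell and the picture viewer there is one more tool, called after "Call:" as name([rows], argument=value, ...), one row to a line, values as JSON. play_rows: Moves the arm, as the interface text tells. Its arguments: {"type":"object","properties":{"plan":{"type":"array","items":{"type":"array"}}},"required":["plan"]}

```bash
mkdir -p pics; cat > h.py <<'E'
from bench import *
import numpy as np, cv2
from scipy.spatial.transform import Rotation as R
def T_wc(p, obs=None):
    T=np.eye(4)
    if 'rvec' in p:
        Rm=cv2.Rodrigues(np.array(p['rvec'],float))[0]
        T[:3,:3]=Rm.T; T[:3,3]=-Rm.T@np.array(p['tvec']).ravel(); return T
    q=obs['eef_rot']; T[:3,:3]=R.from_quat([q[1],q[2],q[3],q[0]]).as_matrix(); T[:3,3]=obs['eef_pos']
    return T@np.array(p['T_tool_cam'])
def cloud(p,obs=None):
    z=p['range_z']; K=np.array(p['intrinsics']); v,u=np.mgrid[:z.shape[0],:z.shape[1]]
    P=np.stack([(u-K[0,2])*z/K[0,0],(v-K[1,2])*z/K[1,1],z],-1)
    T=T_wc(p,obs); W=P@T[:3,:3].T+T[:3,3]; W[z==0]=np.nan; return W
def save(p,n): cv2.imwrite('pics/'+n,cv2.cvtColor(p['image'],cv2.COLOR_RGB2BGR))
E
python3 - <<'E'
from h import *
np.set_printoptions(precision=3,suppress=True)
o=get_obs(); print(o)
for c in ['scene','side','wrist']:
    p=camera(c); save(p,c+'0.png'); W=cloud(p,o); np.savez('/tmp/'+c,W=W,im=p['image'])
    for l in ['tray_knob','lid','crock','egg_cup_a','jam_jar','timer','measure','tray','shelf']:
        for d in masks_of(p,l):
            m=W[d['mask']]; m=m[~np.isnan(m[:,0])]
            if len(m): print(c,l,round(d['conf'],2),np.array(d['rect']).round(),np.median(m,0),np.percentile(m,3,0),np.percentile(m,97,0))
E
```

```text
{'time_s': 0.0, 'q': array([-0.206,  0.182,  1.608, -0.   ,  1.354, -0.206]), 'dq': array([-0.001, -0.001, -0.001, -0.   , -0.001,  0.   ]), 'joint_efforts': array([  0.   , -44.487, -35.134,  -0.   ,   0.009,   0.   ]), 'eef_pos': array([0.574, 0.   , 0.23 ]), 'eef_rot': array([-0.001,  0.707,  0.707, -0.   ]), 'wrist_force': array([-0.105,  0.913,  0.278]), 'torque': array([ 0.026,  0.082, -0.013]), 'grasp_force': 0.0, 'opening': 0.9979112551100319}
scene tray_knob 0.98 [369. 281. 104.  92.] [ 0.807 -0.033  0.037] [ 0.598 -0.159  0.011] [0.809 0.124 0.064]
scene tray_knob 0.33 [379. 188.  49.  50.] [0.578 0.236 0.081] [0.521 0.208 0.021] [0.625 0.295 0.146]
scene lid 0.9 [335. 182.  30.  16.] [0.381 0.252 0.018] [0.321 0.214 0.008] [0.417 0.313 0.022]
scene lid 0.85 [306. 199.  35.  24.] [0.39  0.1   0.019] [0.335 0.059 0.011] [0.429 0.151 0.052]
scene lid 0.82 [374. 162.  38.  23.] [0.516 0.257 0.152] [0.472 0.218 0.114] [0.563 0.322 0.169]
scene crock 0.72 [402. 229.  28.  24.] [0.773 0.078 0.139] [0.74  0.064 0.109] [0.792 0.108 0.164]
scene crock 0.67 [381. 185.  45.  54.] [0.5
[... 1929 characters left out ...]
1. 100.] [0.382 0.112 0.02 ] [0.329 0.065 0.018] [0.425 0.159 0.054]
wrist jam_jar 0.65 [324. 346.  30.  12.] [ 0.581 -0.269  0.012] [ 0.562 -0.276  0.001] [ 0.602 -0.265  0.024]
wrist timer 0.66 [551.  92. 116.  86.] [0.743 0.097 0.147] [0.727 0.069 0.117] [0.783 0.123 0.166]
wrist timer 0.4 [323. 344.  32.   8.] [ 0.581 -0.269  0.011] [ 0.562 -0.277  0.001] [ 0.602 -0.266  0.022]
wrist measure 0.64 [520. 279. 124.  98.] [ 0.774 -0.085  0.14 ] [ 0.729 -0.13   0.107] [ 0.796 -0.024  0.15 ]
wrist tray 0.58 [362. 184.  63. 268.] [ 0.636 -0.006  0.062] [ 0.592 -0.159  0.012] [0.658 0.131 0.07 ]
wrist shelf 0.58 [475. 179. 292. 357.] [0.703 0.04  0.105] [ 0.636 -0.147  0.045] [0.813 0.161 0.106]
```

View pics/wrist0.png

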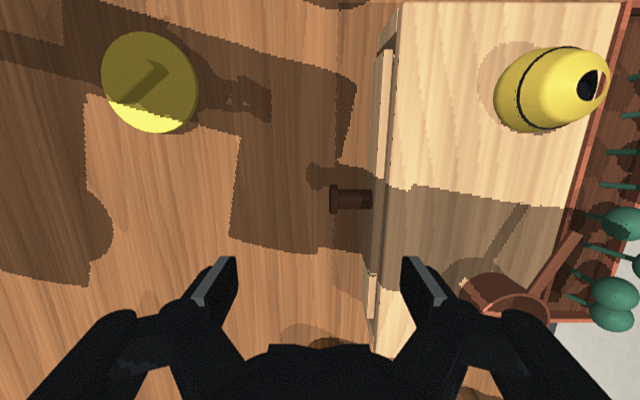

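View pics/side0.png

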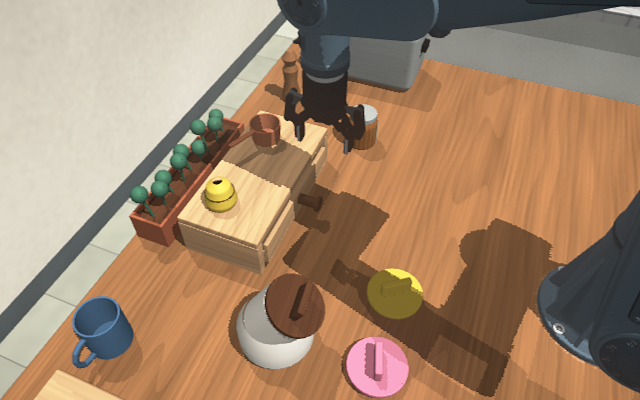

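```bash
python3 - <<'E'
import numpy as np
np.set_printoptions(precision=4,suppress=True)
for c in ['scene','side','wrist']:
    d=np.load('/tmp/%s.npz'%c); W=d['W'];im=d['im']
    x,y,z=W[...,0],W[...,1],W[...,2]
    # knob region
    m=(z>0.025)&(z<0.085)&(x>0.53)&(x<0.66)&(y>-.17)&(y<.16)
    P=W[m]
    # front panel line fit: bins by y
    for y0 in np.arange(-.16,.16,.02):
        s=P[(P[:,1]>y0)&(P[:,1]<y0+.02)]
        if len(s)>5: print(c,'%.2f'%y0,len(s),np.percentile(s[:,0],[1,10,25,50]),s[:,2].max())
    k=P[P[:,0]<0.62]
    if len(k): print('knob pts',len(k),k.min(0),k.max(0),np.median(k,0))
    # shelf top corners
    m=(z>.099)&(z<.111)&(x>.6)&(y>-.3)&(y<.3); s=W[m][:,:2].astype(np.float32)
    import cv2
    print(c,'shelf',len(s),cv2.minAreaRect(s) if len(s)>10 else '', s.min(0),s.max(0))
E
```

```text
scene -0.04 49 [0.5892 0.5906 0.593  0.5965] 0.06919210305915435
scene -0.02 21 [0.5918 0.5947 0.5956 0.5975] 0.06662774716490683
knob pts 70 [ 0.589  -0.0371  0.047 ] [ 0.6074 -0.0018  0.0692] [ 0.5967 -0.0249  0.0604]
scene shelf 6688 ((0.7769415378570557, 0.04194721579551697), (0.3085814118385315, 0.49885013699531555), 5.261104106903076) [ 0.6004 -0.205 ] [0.9288 0.2762]
side -0.16 64 [0.6351 0.6358 0.6361 0.6366] 0.07361395042943975
side -0.14 72 [0.6349 0.6357 0.6362 0.6367] 0.07300169536688184
side -0.12 66 [0.6354 0.6359 0.6363 0.6369] 0.07432017295989957
side -0.10 68 [0.6352 0.6356 0.6361 0.6368] 0.07470647921719431
side -0.08 74 [0.6356 0.6359 0.6362 0.6367] 0.07347362885619446
side -0.06 70 [0.6353 0.636  0.6363 0.6369] 0.07329399638175338
side -0.04 93 [0.5862 0.5868 0.5944 0.6353] 0.0726571130258552
side -0.02 301 [0.586  0.5877 0.5955 0.6156] 0.07497378924530962
side -0.00 88 [0.5911 0.6356 0.6364 0.6369] 0.07301420822662641
side 0.02 90 [0.6357 0.6363 0.6366 0.6371] 0.07371920698615064
side 0.04 91 [0.6358 0.6363 0.6367 0.6372] 0.07299115901557884
side 0.06 92 [0.636  
[... 1132 characters left out ...]
st 0.02 288 [0.636  0.6362 0.6363 0.6373] 0.07075182177195749
wrist 0.04 305 [0.636  0.6362 0.6363 0.6375] 0.07184743399544669
wrist 0.06 322 [0.636  0.6361 0.6363 0.6374] 0.07134770648135746
wrist 0.08 347 [0.636  0.6362 0.6363 0.6373] 0.07092051706856728
wrist 0.10 371 [0.636  0.6361 0.6363 0.6375] 0.07136800989872344
wrist 0.12 372 [0.636  0.6362 0.6363 0.638 ] 0.07092544800419598
wrist 0.14 294 [0.6417 0.642  0.6421 0.6423] 0.0847255238418585
knob pts 672 [ 0.5862 -0.0351  0.0482] [ 0.62   -0.0004  0.0682] [ 0.6004 -0.0148  0.0603]
wrist shelf 48878 ((0.7744925618171692, -0.01704670488834381), (0.36851581931114197, 0.2653634548187256), 89.99585723876953) [ 0.6418 -0.2013] [0.9072 0.1672]
```

Wrist view: knob at about (350,199). The fingers straddle it at the bottom of the picture, and the yellow look-alike lid is at (150,82). Side view: the brown lid sits on the crock at (295,305), and the pink and yellow look-alikes lie on the table. I'm going to the knob at (0.613, -0.018).

Call:
play_rows([
  [70,[-0.045,0.095,0.1],0.5],
  [70,[-0.045,0.095,0.1],0.5],
  [70,[-0.045,0.095,0.1],0.5],
  [70,[-0.045,0.095,0.1],0.5],
  [70,[-0.045,0.095,0.1],0.5],
  [70,[-0.045,0.095,0.1],0.5],
  [70,[-0.045,0.095,0.1],0.5],
  [70,[-0.045,0.095,0.1],0.5],
  [70,[-0.045,0.095,0.1],0.5],
  [70,[-0.045,0.095,0.1],0.5],
])

```text
time_s: 2.5
eef_pos: [0.613, -0.018, 0.1913]
eef_rot: [-0.0, 0.999, 0.032, -0.0]
wrist_force: [-0.5, -0.3, 0.4]
opening: 0.819
grasp_force: 0.0
```

Call:
play_rows([
  [70,[0,0,0],0.03],
  [70,[0,0,0],0.03],
])

```text
time_s: 2.7
eef_pos: [0.613, -0.018, 0.1913]
eef_rot: [-0.0, 1.0, -0.012, -0.0]
wrist_force: [-0.3, 0.1, -0.6]
opening: 0.82
grasp_force: 0.0
```

```bash
python3 - <<'E'
from h import *
np.set_printoptions(precision=4,suppress=True)
o=get_obs(); print(o['eef_pos'],o['eef_rot'],o['q'])
pts=[]
for c in ['scene','side']:
    p=camera(c); W=cloud(p,o); x,y,z=np.moveaxis(W,-1,0); im=p['image'].astype(int)
    dark=(im.sum(-1)<330)
    m=(x>.44)&(x<.6)&(y>.18)&(y<.36)&(z>.10)&(z<.2)
    P=W[m&dark]; C=im[m]; 
    # RANSAC plane w/ disc top
    best=0;rng=np.random.default_rng(0)
    for i in range(800):
        a=P[rng.choice(len(P),3,False)]; n=np.cross(a[1]-a[0],a[2]-a[0]); 
        if np.linalg.norm(n)<1e-7: continue
        n/=np.linalg.norm(n); n*=np.sign(n[2])
        if n[2]<.75: continue
        s=abs((P-a[0])@n)<.0025
        if s.sum()>best: best=s.sum(); B=(n,a[0],s)
    n,a,s=B; D=P[s]; c0=D.mean(0); n=np.linalg.svd(D-c0,full_matrices=False)[2][2]; n*=np.sign(n[2])
    h=(P-c0)@n; bar=P[(h>.012)&(h<.045)]; top=P[(h>.029)&(h<.040)]
    e1=np.cross([0,0,1],n);e1/=np.linalg.norm(e1);e2=np.cross(n,e1)
    u=np.stack([(D-c0)@e1,(D-c0)@e2],1).astype(np.float32)
    (uc,r)=cv2.minEnclosingCircle(u)
    print(c,len(P),best,'n',n,'tilt',np.degrees(np.arccos(n[2])),'e1',e1,'disc',c0+uc[0]*e1+uc[1]*e2,r,'bar n',len(bar),len(top), h.max())
    if len(top)>5:
        t=top; rr=cv2.minAreaRect(np.stack([(t-c0)@e1,(t-c0)@e2],1).astype(np.float32)); print(rr, c0+rr[0][0]*e1+rr[0][1]*e2+n*np.median((t-c0)@n))
E
```

```text
[ 0.613  -0.018   0.1913] [-0.      0.9999 -0.0121 -0.    ] [-0.2226  0.3008  1.5445  0.      1.2963  1.3724]
scene 476 195 n [-0.4871 -0.069   0.8706] tilt 29.46932072240718 e1 [ 0.1402 -0.9901  0.    ] disc [0.5167 0.2692 0.1399] 0.055054884403944016 bar n 127 38 0.0351486949465183
((-0.013410041108727455, -0.010608215816318989), (0.014356136322021484, 0.061845164746046066), 84.88958740234375) [0.5002 0.2689 0.1682]
side 3076 2306 n [-0.4959 -0.0565  0.8665] tilt 29.942871725979714 e1 [ 0.1131 -0.9936  0.    ] disc [0.5135 0.273  0.1409] 0.05505692958831787 bar n 442 289 0.03697672057658544
((0.004902692511677742, -0.003056570887565613), (0.06129928305745125, 0.01440785638988018), 0.3467309772968292) [0.4966 0.2714 0.1698]
```

Call:
play_rows([
  [70,[0,0,0.1],-0.0075],
  [70,[0,0,0.2],-0.0075],
  [70,[0,0,0.3],-0.0075],
  [70,[0,0,0.35],-0.0075],
  [70,[0,0,0.383],-0.0075],
  [70,[0,0,0.383],-0.0075],
  [10,[0,0,0.383],-0.0075],
  [10,[0,0,0.383],-0.0075],
  [10,[0,0,0.383],-0.0075],
  [10,[0,0,0.383],-0.0075],
])

```text
time_s: 3.8
eef_pos: [0.6143, -0.0173, 0.0401]
eef_rot: [-0.0, 1.0, 0.0, 0.001]
wrist_force: [-0.2, 2.2, 6.2]
opening: 0.254
grasp_force: 58.9
```

Call:
play_rows([
  [10,[0,0,0],0],
  [10,[0,0,0],0],
  [10,[0,0,0],0],
])

```text
time_s: 4.1
eef_pos: [0.6143, -0.0173, 0.0401]
eef_rot: [-0.0, 1.0, 0.0, 0.002]
wrist_force: [-0.4, 3.0, 5.0]
opening: 0.258
grasp_force: 58.9
```

Call:
play_rows([
  [10,[-0.03,0,0],0],
  [10,[-0.08,0,0],0],
  [10,[-0.13,0,0],0],
  [10,[-0.18,0,0],0],
  [10,[-0.23,0,0],0],
  [10,[-0.28,0,0],0],
  [10,[-0.32,0,0],0],
  [10,[-0.35,0,0],0],
  [10,[-0.365,0,0],0],
  [10,[-0.375,0,0],0],
])

```text
time_s: 5.1
eef_pos: [0.4699, -0.0172, 0.0403]
eef_rot: [-0.0, 1.0, -0.001, 0.009]
wrist_force: [36.9, 13.9, -30.9]
opening: 0.256
grasp_force: 60.0
```

Call:
play_rows([
  [10,[-0.004,0,0],0],
  [10,[-0.006,0,0],0],
  [10,[-0.006,0,0],0],
])

```text
time_s: 5.4
eef_pos: [0.4699, -0.0172, 0.0403]
eef_rot: [-0.0, 1.0, -0.001, 0.011]
wrist_force: [34.4, 13.5, -29.4]
opening: 0.255
grasp_force: 60.1
```

Call:
play_rows([
  [10,[0.018,0,0],0],
  [10,[0.018,0,0],0],
])

```text
time_s: 5.6
eef_pos: [0.4708, -0.0171, 0.0401]
eef_rot: [-0.001, 1.0, -0.0, 0.003]
wrist_force: [2.3, 8.0, 7.5]
opening: 0.252
grasp_force: 63.9
```

```bash
python3 - <<'E'
from h import *
np.set_printoptions(precision=4,suppress=True)
o=get_obs(); print(o['eef_pos'],o['wrist_force'])
p=camera('side'); save(p,'side1.png'); W=cloud(p,o); x,y,z=np.moveaxis(W,-1,0)
for y0 in (-.15,-.1,.05,.1):
    m=(z>.03)&(z<.06)&(x>.4)&(x<.6)&(y>y0)&(y<y0+.03); print(y0,m.sum(),np.percentile(x[m],[2,10,25,50]))
E
```

```text
[ 0.4708 -0.0171  0.0401] [2.3033 7.9579 7.5359]
-0.15 105 [0.5623 0.5674 0.5743 0.5821]Traceback (most recent call last):
  File "<stdin>", line 6, in <module>
    return _quantile_unchecked(
        a, q, axis, out, overwrite_input, method, keepdims, weights)
    return _ureduce(a,
                    func=_quantile_ureduce_func,
    ...<5 lines>...
                    overwrite_input=overwrite_input,
                    method=method)
    r = func(a, **kwargs)
    result = _quantile(arr,
                       quantiles=q,
    ...<2 lines>...
                       out=out,
                       weights=wgt)
    slices_having_nans = np.isnan(arr[-1, ...])
                                  ~~~^^^^^^^^^
IndexError: index -1 is out of bounds for axis 0 with size 0
```

View pics/side1.png

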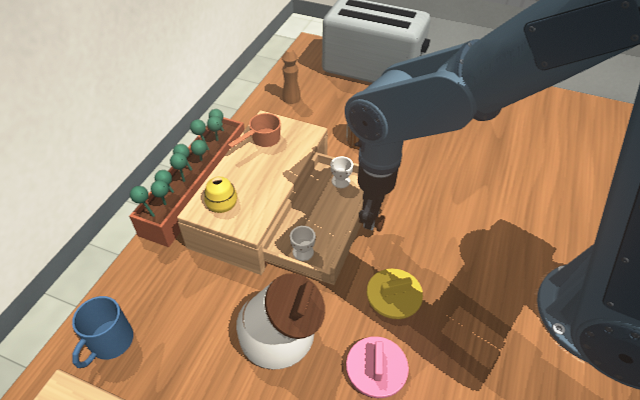

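The side view shows the tray out and both cups upright at (342,170) and (302,240). I'll release, rise and check with the wrist camera how far out it is.

Call:
play_rows([
  [75,[0,0,0],0],
  [75,[0,0,0],0],
  [75,[0,0,0],0],
  [75,[0,0,0],0],
  [75,[0,0,-0.1],0],
  [75,[0,0,-0.2],0],
  [75,[0,0,-0.3],0],
  [75,[0,0,-0.4],0],
  [75,[0,0,-0.5],0],
  [75,[0,0,-0.5],0],
])

```text
time_s: 6.65
eef_pos: [0.4711, -0.0191, 0.2443]
eef_rot: [0.002, 1.0, 0.0, 0.005]
wrist_force: [1.2, 1.0, 1.0]
opening: 0.886
grasp_force: 0.0
```

Call:
play_rows([
  [75,[0.02,0,-0.1],0.5],
  [75,[0.02,0,-0.2],0.5],
  [75,[0.02,0,-0.2],0.5],
  [75,[0.02,0,-0.2],0.5],
  [75,[0.02,0,-0.2],0.5],
  [75,[0.02,0,-0.2],0.5],
  [75,[0.02,0,-0.2],0.5],
  [75,[0.02,0,-0.2],0.5],
  [75,[0.02,0,-0.2],0.5],
  [75,[0.02,0,-0.2],0.5],
])

```text
time_s: 7.65
eef_pos: [0.4755, -0.0181, 0.3172]
eef_rot: [0.0, 0.73, -0.684, -0.001]
wrist_force: [0.2, -0.3, 0.4]
opening: 0.88
grasp_force: 0.0
```

```bash
cat > see.py <<'E'
from h import *
import sys
np.set_printoptions(precision=4,suppress=True)
o=get_obs(); print(o['time_s'],o['eef_pos'],o['eef_rot'])
p=camera('wrist'); save(p,sys.argv[1]); W=cloud(p,o); np.savez('/tmp/w',W=W,im=p['image']); x,y,z=np.moveaxis(W,-1,0)
for y0 in np.arange(-.16,.14,.03):
    m=(z>.062)&(z<.075)&(x>.42)&(x<.6)&(y>y0)&(y<y0+.03)
    if m.sum()>5: print('panel top %.2f'%y0,m.sum(),np.percentile(x[m],[5,50,95]))
for l in ['egg_cup_a','lid','crock']:
    for d in masks_of(p,l):
        m=W[d['mask']]; m=m[~np.isnan(m[:,0])]
        if len(m): print(l,round(d['conf'],2),np.array(d['rect']).round(),np.median(m,0),np.percentile(m,3,0),np.percentile(m,97,0))
for s in (1,-1):
    m=(z>.066)&(z<.085)&(x>.515)&(x<.63)&(s*(y+.017)>.05)&(s*(y+.017)<.148)
    if m.sum()>10: print('cup',m.sum(),cv2.minEnclosingCircle(np.stack([x[m],y[m]],1).astype(np.float32)))
E
python3 see.py wrist2.png
```

```text
7.65 [ 0.4755 -0.0181  0.3172] [ 0.0003  0.7295 -0.684  -0.0006]
panel top -0.16 319 [0.4932 0.5003 0.5976]
panel top -0.13 295 [0.4932 0.5002 0.5986]
panel top -0.10 177 [0.4932 0.4977 0.5021]
panel top -0.07 164 [0.4931 0.4975 0.5022]
panel top -0.04 338 [0.4449 0.4852 0.5016]
panel top -0.01 167 [0.4469 0.4968 0.5021]
panel top 0.02 136 [0.4931 0.4977 0.5023]
panel top 0.05 210 [0.4935 0.501  0.5892]
panel top 0.08 190 [0.4935 0.5007 0.5989]
panel top 0.11 146 [0.4934 0.4996 0.591 ]
egg_cup_a 0.92 [245. 239.  40.  40.] [0.5784 0.0944 0.0562] [0.5554 0.0701 0.0224] [0.601  0.1151 0.0786]
egg_cup_a 0.56 [245.  85.  48.  45.] [ 0.5812 -0.1286  0.0571] [ 0.5539 -0.1492  0.0255] [ 0.5994 -0.1049  0.0792]
lid 0.94 [369. 322.  57.  52.] [0.3666 0.2593 0.0201] [0.3165 0.2158 0.0163] [0.4102 0.3102 0.0541]
lid 0.68 [281. 348.  48.  18.] [0.5036 0.2228 0.1281] [0.482  0.2176 0.1116] [0.5413 0.235  0.1467]
lid 0.61 [368. 247.  61.  57.] [0.38   0.103  0.0204] [0.3309 0.0622 0.0158] [0.4239 0.1594 0.0544]
crock 0.67 [272. 321.  69.  73.] [0.542  0.2247 0.0723] [0.4902 0.2085 0.0169] [0.586  0.2574 0.1325]
cup 374 ((0.5791763067245483, 0.09408514201641083), 0.026395592838525772)
cup 594 ((0.5771090984344482, -0.12719494104385376), 0.026478631421923637)
```

View pics/wrist2.png

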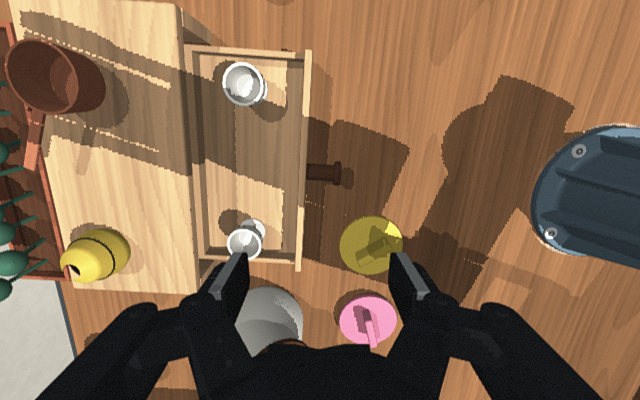

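The tray stopped hard: 37 N, panel face at x=0.493. The cup rims are at (0.579,0.094) and (0.577,-0.127), so the row's middle is at (0.578,-0.017). The knob is at pixel (322,172) and the crock at (272,320). Next I go to hover by the lid, aligned with its yaw.

Call:
play_rows([
  [80,[-0.1,0.01,0.01],-0.516],
  [80,[-0.2,0.02,0.02],-0.516],
  [80,[-0.3,0.03,0.03],-0.516],
  [80,[-0.4,0.04,0.04],-0.516],
  [80,[-0.5,0.06,0.04],-0.516],
  [80,[-0.6,0.08,0.04],-0.516],
  [80,[-0.7,0.092,0.04],-0.516],
  [80,[-0.732,0.092,0.04],-0.516],
  [80,[-0.732,0.092,0.04],-0.516],
  [80,[-0.732,0.092,0.04],-0.516],
])

```text
time_s: 8.85
eef_pos: [0.4179, 0.2722, 0.3017]
eef_rot: [0.0, 1.0, 0.006, -0.0]
wrist_force: [-0.1, -0.1, -0.6]
opening: 0.939
grasp_force: 0.0
```

Call:
play_rows([
  [80,[0,0,0],-0.037],
  [80,[0,0,0],-0.037],
  [80,[0,0,0],-0.037],
])

```text
time_s: 9.15
eef_pos: [0.4183, 0.2714, 0.3019]
eef_rot: [0.0, 0.998, 0.057, -0.0]
wrist_force: [0.1, 0.4, 0.2]
opening: 0.933
grasp_force: 0.0
```

```bash
cat > lid.py <<'E'
from h import *
import sys
np.set_printoptions(precision=4,suppress=True)
def lidfit(c,lo,hi,name=None,zlim=.5):
    o=get_obs(); p=camera(c); W=cloud(p,o); im=p['image'].astype(int)
    if name: save(p,name)
    m=np.all((W>lo)&(W<hi),-1); P=W[m&(im.sum(-1)<330)&(im[...,0]-im[...,2]>12)]
    rng=np.random.default_rng(0); best=0
    for i in range(600):
        a=P[rng.choice(len(P),3,False)]; n=np.cross(a[1]-a[0],a[2]-a[0])
        if np.linalg.norm(n)<1e-7: continue
        n/=np.linalg.norm(n); n*=np.sign(n[2])
        if n[2]<zlim: continue
        s=abs((P-a[0])@n)<.002
        if s.sum()>best: best=s.sum(); S=s
    D=P[S]; c0=D.mean(0); n=np.linalg.svd(D-c0,full_matrices=False)[2][2]; n*=np.sign(n[2])
    e1=np.cross([0,0,1],n);e1/=np.linalg.norm(e1);e2=np.cross(n,e1); E=np.stack([e1,e2],1)
    uc,r=cv2.minEnclosingCircle(((D-c0)@E).astype(np.float32))
    h=(P-c0)@n; t=P[(h>.028)&(h<.040)]
    print(c,len(P),best,'n',n,'tilt',np.degrees(np.arccos(n[2])),'e1',e1,'disc',c0+E@uc,'r',r)
    if len(t)>5:
        rr=cv2.minAreaRect(((t-c0)@E).astype(np.float32)); bx=cv2.boxPoints(rr); d=bx[1]-bx[0]; d2=bx[2]-bx[1]
        if np.linalg.norm(d2)>np.linalg.norm(d): d=d2
        ay=E@d; ay*=np.sign(ay[1]); print(' bar',len(t),rr[1],'top centre',c0+E@rr[0]+n*np.median((t-c0)@n),'yaw of y',np.degrees(np.arctan2(-ay[0],ay[1])))
E
python3 - <<'E'
from lid import *
o=get_obs(); print(o['time_s'],o['eef_pos'],o['eef_rot'],o['q'])
lidfit('wrist',[.44,.18,.09],[.6,.36,.2],'wrist3.png')
E
```

```text
9.15 [0.4183 0.2714 0.3019] [ 0.      0.9983  0.0574 -0.0001] [ 0.337  -0.0465  1.7052  0.      1.4832  1.7929]
wrist 9116 7116 n [-0.4937 -0.058   0.8677] tilt 29.805538108014296 e1 [ 0.1167 -0.9932  0.    ] disc [0.5127 0.2724 0.1405] r 0.055169232189655304
 bar 968 (0.014218343421816826, 0.06004129722714424) top centre [0.4965 0.2701 0.1698] yaw of y 6.571422419144612
```

View pics/wrist3.png

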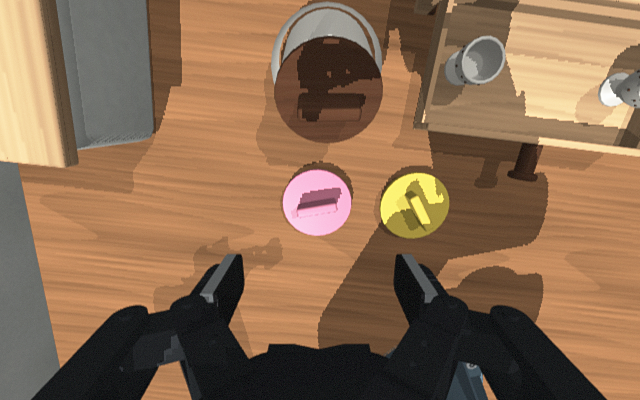

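Wrist view: the brown lid is at (328,90) with its bar level at (330,107), and the fit agrees with the side camera. I'll go over it and down.

Call:
play_rows([
  [82,[0.1,0.0125,0],0],
  [82,[0.19,0.0225,0.03],0],
  [82,[0.205,0.0245,0.1],0],
  [82,[0.205,0.0245,0.2],0],
  [82,[0.205,0.0245,0.27],0],
  [82,[0.205,0.0245,0.32],0],
  [82,[0.205,0.0245,0.36],0],
  [82,[0.205,0.0245,0.39],0],
  [82,[0.205,0.0245,0.405],0],
  [82,[0.205,0.0245,0.405],0],
])

```text
time_s: 10.2
eef_pos: [0.5007, 0.2711, 0.1395]
eef_rot: [0.0, 0.998, 0.058, -0.001]
wrist_force: [-0.5, -0.0, 0.0]
opening: 0.958
grasp_force: 0.0
```

```bash
python3 - <<'E'
from h import *
o=get_obs(); print(o['eef_pos'],o['wrist_force'],o['opening'])
p=camera('side'); i=cv2.cvtColor(p['image'],cv2.COLOR_RGB2BGR)[220:380,200:400]; cv2.imwrite('pics/s4.png',cv2.resize(i,None,fx=3.5,fy=3.5,interpolation=cv2.INTER_CUBIC))
E
```

```text
[0.50067687 0.2710799  0.13951973] [-0.48566926 -0.01036232  0.03542917] 0.9581228804181966
```

View pics/s4.png

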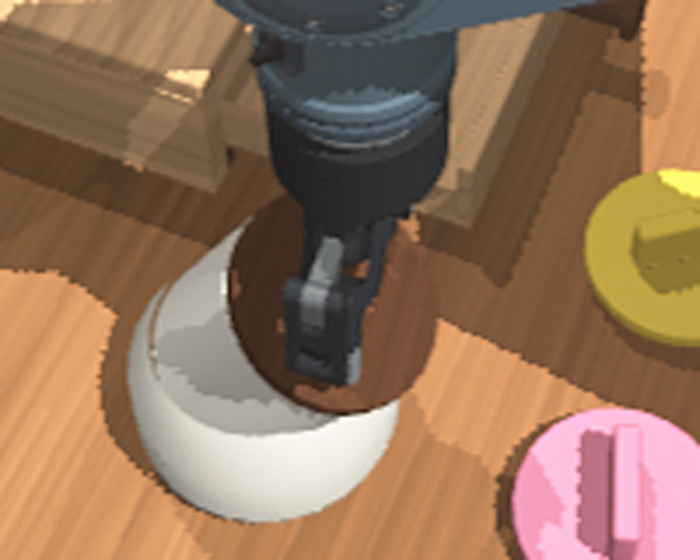

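The near finger stands outside the bar's end, around (325,320) in the crop, with no contact. I'll close on it.

Call:
play_rows([
  [50,[0,0,0],0],
  [50,[0,0,0],0],
  [50,[0,0,0],0],
  [50,[0,0,0],0],
  [50,[0,0,0],0],
  [50,[0,0,0],0],
])

```text
time_s: 10.85
eef_pos: [0.5019, 0.2715, 0.1417]
eef_rot: [-0.0, 0.998, 0.058, 0.001]
wrist_force: [-1.7, 0.5, 5.8]
opening: 0.689
grasp_force: 65.0
```

Call:
play_rows([
  [50,[-0.006,0,-0.011],0],
  [50,[-0.0125,0,-0.022],0],
  [50,[-0.019,0,-0.033],0],
  [50,[-0.025,0,-0.0435],0],
  [50,[-0.037,0,-0.065],0],
  [50,[-0.05,0,-0.087],0],
  [50,[-0.075,0,-0.13],0],
  [50,[-0.09,0,-0.2],0],
  [50,[-0.09,0,-0.25],0],
  [50,[-0.09,0,-0.25],0],
])

```text
time_s: 11.85
eef_pos: [0.4667, 0.2678, 0.2441]
eef_rot: [-0.001, 0.998, 0.058, 0.003]
wrist_force: [0.8, -0.1, -1.0]
opening: 0.687
grasp_force: 64.6
```

```bash
python3 - <<'E'
from lid import *
o=get_obs(); print(o['time_s'],o['eef_pos'],o['wrist_force'],o['opening'])
lidfit('side',[.38,.18,.13],[.6,.36,.24],'side5.png')
E
```

```text
11.85 [0.4667 0.2678 0.2441] [ 0.7684 -0.1227 -0.9668] 0.6874038449378015
side 1021 926 n [-0.5072 -0.0579  0.8599] tilt 30.69650624072686 e1 [ 0.1135 -0.9935  0.    ] disc [0.4611 0.2718 0.2336] r 0.05135007202625275
```

View pics/side5.png

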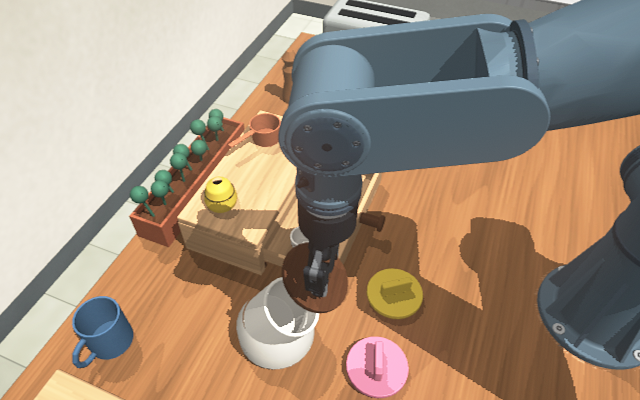

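The lid is off, still tilted 30° in the grip, and the crock is standing. The lid is at (315,275) in the side view. I'll carry it over the tray, with its lean keeping clear of the shelf edge.

Call:
play_rows([
  [50,[0.01,0.05,0],0.037],
  [50,[0.025,0.13,0],0.037],
  [50,[0.045,0.22,0],0.037],
  [50,[0.065,0.31,0],0.037],
  [50,[0.085,0.4,0],0.037],
  [50,[0.105,0.49,0],0.037],
  [50,[0.12,0.58,0],0.037],
  [50,[0.14,0.66,0],0.037],
  [50,[0.15,0.71,0],0.037],
  [50,[0.155,0.733,0],0.037],
])

```text
time_s: 12.9
eef_pos: [0.5603, -0.0187, 0.2382]
eef_rot: [-0.0, 1.0, -0.001, -0.001]
wrist_force: [0.1, 0.6, -1.5]
opening: 0.689
grasp_force: 64.7
```

Call:
play_rows([
  [50,[0,0,0.05],0],
  [50,[0,0,0.1],0],
  [50,[0,0,0.15],0],
  [50,[0,0,0.2],0],
  [50,[0,0,0.25],0],
  [50,[0,0,0.3],0],
  [50,[0,0,0.34],0],
  [50,[0,0,0.37],0],
  [50,[0,0,0.37],0],
  [50,[0,0,0.37],0],
])

```text
time_s: 13.9
eef_pos: [0.5607, -0.0166, 0.0921]
eef_rot: [-0.0, 1.0, 0.0, -0.0]
wrist_force: [-0.2, 0.2, -1.3]
opening: 0.685
grasp_force: 64.8
```

```bash
python3 - <<'E'
from lid import *
o=get_obs(); print(o['time_s'],o['eef_pos'],o['eef_rot'],o['wrist_force'],o['opening'])
lidfit('side',[.5,-.09,.03],[.66,.06,.2],'side6.png')
E
```

```text
13.9 [ 0.5607 -0.0166  0.0921] [-0.0001  1.      0.0002 -0.0002] [-0.2161  0.1956 -1.2764] 0.6848263802629005
side 2068 818 n [-0.4985 -0.0014  0.8669] tilt 29.897859345723475 e1 [ 0.0029 -1.      0.    ] disc [ 0.5716 -0.0156  0.0905] r 0.05610669031739235
 bar 90 (0.019367221742868423, 0.07690898329019547) top centre [ 0.5528 -0.0101  0.1188] yaw of y -4.251269400455916
```

View pics/side6.png

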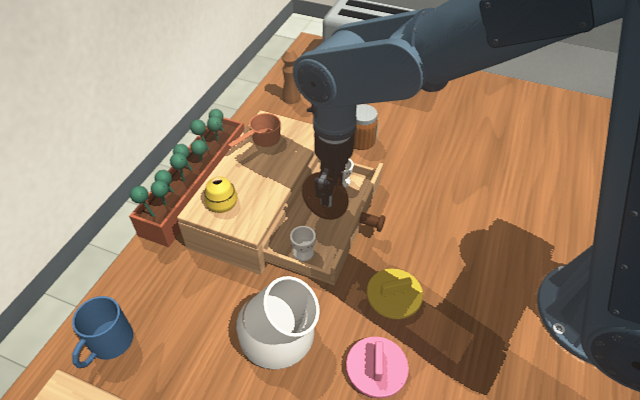

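The lid is over the tray at 30° tilt, clear of cups and shelf, at (325,195) in the side view. Descending to floor contact and easing it flat.

Call:
play_rows([
  [50,[0,0,0.03],0],
  [50,[0,0,0.055],0],
  [50,[0,0,0.07],0],
  [50,[0,0,0.08],0],
  [50,[0,0,0.085],0],
  [50,[0,0,0.09],0],
  [50,[0,0,0.095],0],
])

```text
time_s: 14.65
eef_pos: [0.5644, -0.017, 0.0583]
eef_rot: [0.0, 1.0, -0.0, 0.003]
wrist_force: [-2.2, 5.0, 32.8]
opening: 0.69
grasp_force: 68.5
```

```bash
python3 - <<'E'
from lid import *
lidfit('side',[.5,-.09,.03],[.66,.06,.2])
E
```

```text
side 2223 781 n [-0.4964 -0.0105  0.868 ] tilt 29.769892111430885 e1 [ 0.0211 -0.9998  0.    ] disc [ 0.5951 -0.0185  0.0685] r 0.07759753614664078
 bar 86 (0.019043797627091408, 0.08196136355400085) top centre [ 0.5563 -0.0132  0.0852] yaw of y -3.0807647715740956
```

At 30° it resists turning on the floor (33 N with only a 14 mm lever), and pressing harder or dragging could move the tray. I'll lift, turn the lid half round, and level it gently against the fixed shelf's front edge, where the lever is longer.

Call:
play_rows([
  [50,[0,0,-0.05],0],
  [50,[0,0,-0.12],0],
  [50,[0,0,-0.2],0],
  [50,[0,0,-0.28],0],
  [50,[0,0,-0.36],0],
  [50,[0,0,-0.39],0],
  [50,[0,0,-0.39],-0.1],
  [50,[0,0,-0.39],-0.2],
  [50,[0,0,-0.39],-0.2],
  [50,[0,0,-0.39],-0.2],
])

```text
time_s: 15.7
eef_pos: [0.5603, -0.0169, 0.2088]
eef_rot: [-0.0, 0.954, 0.298, -0.001]
wrist_force: [1.0, -0.1, -1.1]
opening: 0.69
grasp_force: 65.0
```

Call:
play_rows([
  [50,[0,0,0],-0.43],
  [50,[0,0,0],-0.43],
  [50,[0,0,0],-0.43],
  [50,[0,0,0],-0.43],
  [50,[0,0,0],-0.43],
  [50,[0,0,0],-0.43],
  [50,[0,0,0],-0.43],
  [50,[0,0,0],-0.43],
  [50,[0,0,0],-0.43],
  [50,[0,0,0],-0.43],
])

```text
time_s: 16.7
eef_pos: [0.5603, -0.0169, 0.2088]
eef_rot: [-0.001, 0.56, 0.828, -0.0]
wrist_force: [0.2, -0.1, -1.3]
opening: 0.692
grasp_force: 65.0
```

Call:
play_rows([
  [50,[0,0,0],-0.37],
  [50,[0,0,0],-0.37],
  [50,[0,0,0],-0.37],
  [50,[0,0,0],-0.37],
  [50,[0,0,0],-0.37],
  [50,[0,0,0],-0.37],
  [50,[0,0,0],-0.37],
  [50,[0,0,0],-0.37],
  [50,[0,0,0],-0.37],
])

```text
time_s: 17.6
eef_pos: [0.5605, -0.0169, 0.2093]
eef_rot: [-0.0, 0.016, 1.0, 0.0]
wrist_force: [-0.1, -0.6, -1.3]
opening: 0.687
grasp_force: 65.0
```

```bash
python3 - <<'E'
from lid import *
o=get_obs(); print(o['time_s'],o['eef_pos'],o['eef_rot'],o['q'],o['wrist_force'],o['opening'])
for c in ('side','scene'): lidfit(c,[.47,-.1,.15],[.68,.07,.27],c+'7.png')
E
```

```text
17.6 [ 0.5605 -0.0169  0.2093] [-0.0005  0.0156  0.9999  0.0001] [-0.2418  0.1705  1.6649  0.      1.3073 -1.7815] [-0.1467 -0.5523 -1.2508] 0.6868985182134458
side 1546 829 n [ 0.4967 -0.0086  0.8679] tilt 29.78923265314389 e1 [ 0.0174  0.9998 -0.    ] disc [ 0.5471 -0.015   0.2084] r 0.05513932555913925
 bar 102 (0.0245523639023304, 0.08061126619577408) top centre [ 0.5573 -0.0128  0.2396] yaw of y -1.016851537170811
scene 1114 573 n [ 0.5044 -0.0138  0.8634] tilt 30.303599902493026 e1 [ 0.0274  0.9996 -0.    ] disc [ 0.5494 -0.0185  0.2061] r 0.055644720792770386
 bar 129 (0.07544337213039398, 0.0267662201076746) top centre [ 0.5636 -0.0234  0.2371] yaw of y 3.4924670444942967
```

Call:
play_rows([
  [50,[-0.06,0,0],-0.01],
  [50,[-0.12,0,0],-0.01],
  [50,[-0.133,0,0.03],-0.01],
  [50,[-0.133,0,0.08],-0.01],
  [50,[-0.133,0,0.12],-0.01],
  [50,[-0.133,0,0.145],-0.01],
  [50,[-0.133,0,0.16],-0.01],
  [50,[-0.133,0,0.168],-0.01],
  [50,[-0.133,0,0.173],-0.01],
  [50,[-0.133,0,0.178],-0.01],
])

```text
time_s: 18.7
eef_pos: [0.6136, -0.0184, 0.1424]
eef_rot: [-0.0, -0.002, 1.0, -0.0]
wrist_force: [-15.4, 2.0, 27.1]
opening: 0.689
grasp_force: 68.1
```

Contact on the shelf edge gives 27 N. Now I'll draw back and down together, so the lid rolls level on the edge.

Call:
play_rows([
  [50,[0.006,0,0.002],0],
  [50,[0.012,0,0.006],0],
  [50,[0.018,0,0.011],0],
  [50,[0.024,0,0.017],0],
  [50,[0.028,0,0.022],0],
])

```text
time_s: 19.2
eef_pos: [0.6024, -0.0185, 0.1298]
eef_rot: [-0.0, -0.002, 1.0, -0.0]
wrist_force: [0.2, 0.6, -1.2]
opening: 0.687
grasp_force: 65.8
```

```bash
python3 - <<'E'
from lid import *
o=get_obs(); print(o['time_s'],o['eef_pos'],o['wrist_force'],o['opening'])
for c in ('side','scene'): lidfit(c,[.52,-.1,.111],[.70,.07,.2])
E
```

```text
19.2 [ 0.6024 -0.0185  0.1298] [ 0.1522  0.5796 -1.1854] 0.6866445975302602
side 1325 667 n [0.4954 0.0044 0.8686] tilt 29.699780079661977 e1 [-0.0088  1.      0.    ] disc [ 0.5879 -0.0173  0.1297] r 0.05503576993942261
 bar 73 (0.02548188529908657, 0.07990815490484238) top centre [ 0.5988 -0.0143  0.1604] yaw of y -0.18054952069751026
scene 898 397 n [ 0.4806 -0.0046  0.8769] tilt 28.728045308782676 e1 [ 0.0096  1.     -0.    ] disc [ 0.5902 -0.0212  0.1263] r 0.055004432797431946
 bar 129 (0.025892984122037888, 0.07762551307678223) top centre [ 0.6028 -0.0246  0.1578] yaw of y -2.1295955551085877
```

It slid off the edge without turning because the grip is too firm. In this orientation, dragging the low edge toward the robot on the tray floor helps levelling and only pushes the tray against its stop. I'll lower to the floor and see whether a wider opening command softens the grip.

Call:
play_rows([
  [50,[0.03,0,0],0],
  [50,[0.03,0,0.05],0],
  [50,[0.03,0,0.1],0],
  [50,[0.03,0,0.14],0],
  [50,[0.03,0,0.16],0],
  [50,[0.03,0,0.17],0],
  [50,[0.03,0,0.177],0],
  [50,[0.03,0,0.177],0],
])

```text
time_s: 20.1
eef_pos: [0.5912, -0.0186, 0.0598]
eef_rot: [0.0, -0.002, 1.0, -0.0]
wrist_force: [-0.3, 0.9, -1.9]
opening: 0.688
grasp_force: 65.9
```

Call:
play_rows([
  [57,[0,0,0],0],
  [57,[0,0,0],0],
  [57,[0,0,0],0],
])

```text
time_s: 20.4
eef_pos: [0.5911, -0.0186, 0.0598]
eef_rot: [0.0, -0.002, 1.0, -0.0]
wrist_force: [1.1, 0.7, -1.3]
opening: 0.69
grasp_force: 65.9
```

Call:
play_rows([
  [58,[0,0,0],0],
  [58,[0,0,0],0],
  [58,[0,0,0],0],
])

```text
time_s: 20.7
eef_pos: [0.5911, -0.0186, 0.0595]
eef_rot: [0.0, -0.002, 1.0, -0.0]
wrist_force: [0.1, -0.3, -0.1]
opening: 0.687
grasp_force: 65.9
```

Call:
play_rows([
  [58,[0,0,0.005],0],
  [58,[0.004,0,0.01],0],
  [58,[0.01,0,0.014],0],
  [58,[0.018,0,0.018],0],
  [58,[0.026,0,0.022],0],
])

```text
time_s: 21.2
eef_pos: [0.5883, -0.0188, 0.0578]
eef_rot: [0.009, -0.001, 1.0, -0.001]
wrist_force: [2.2, 6.7, 35.3]
opening: 0.693
grasp_force: 69.8
```

```bash
python3 - <<'E'
from lid import *
for c in ('side',): lidfit(c,[.51,-.08,.03],[.64,.05,.2])
E
```

```text
side 1780 675 n [0.4577 0.0077 0.8891] tilt 27.245149997791668 e1 [-0.0169  0.9999  0.    ] disc [ 0.5743 -0.017   0.0573] r 0.05530710890889168
 bar 47 (0.07636982202529907, 0.022793207317590714) top centre [ 0.5854 -0.0122  0.0867] yaw of y 1.798380444096975
```

Call:
play_rows([
  [58.3,[0.006,0,0.003],0],
  [58.3,[0.012,0,0.006],0],
  [58.3,[0.02,0,0.008],0],
  [58.3,[0.025,0,0.01],0],
])

```text
time_s: 21.65
eef_pos: [0.5765, -0.0191, 0.0525]
eef_rot: [0.007, -0.002, 1.0, -0.001]
wrist_force: [-0.4, 3.5, 24.7]
opening: 0.688
grasp_force: 72.8
```

```bash
python3 - <<'E'
from lid import *
for c in ('side',): lidfit(c,[.50,-.08,.03],[.64,.05,.2])
E
```

```text
side 1888 734 n [0.29   0.0028 0.957 ] tilt 16.861428192408614 e1 [-0.0097  1.      0.    ] disc [ 0.5606 -0.0133  0.0539] r 0.06290304660797119
 bar 32 (0.01922602765262127, 0.07573682069778442) top centre [ 0.5721 -0.0129  0.0834] yaw of y -0.024460912088229723
```

It's rolling level: 17° now, with the force falling. Continuing.

Call:
play_rows([
  [58,[0.004,0,0.003],0],
  [58,[0.008,0,0.006],0],
  [58,[0.01,0,0.009],0],
  [58,[0.01,0,0.012],0],
  [58,[0.01,0,0.015],0],
])

```text
time_s: 22.2
eef_pos: [0.5711, -0.0191, 0.0455]
eef_rot: [0.005, -0.002, 1.0, -0.001]
wrist_force: [-1.9, 2.6, 22.4]
opening: 0.694
grasp_force: 76.5
```

```bash
python3 - <<'E'
from lid import *
for c in ('side',): lidfit(c,[.505,-.08,.03],[.64,.05,.2])
E
```

```text
side 2018 763 n [ 0.1227 -0.0037  0.9924] tilt 7.052519611495924 e1 [ 0.0303  0.9995 -0.    ] disc [ 0.5682 -0.0184  0.045 ] r 0.05564460903406143
 bar 33 (0.07904540002346039, 0.01838046684861183) top centre [ 0.5674 -0.013   0.0782] yaw of y -0.6001033445890317
```

Call:
play_rows([
  [58,[0,0,0.003],0],
  [58,[0,0,0.006],0],
  [58,[0,0,0.009],0],
  [58,[0,0,0.011],0],
  [58,[0,0,0.011],0],
])

```text
time_s: 22.75
eef_pos: [0.5706, -0.0191, 0.0404]
eef_rot: [0.004, -0.002, 1.0, -0.001]
wrist_force: [-1.5, 2.4, 20.6]
opening: 0.688
grasp_force: 78.6
```

```bash
python3 - <<'E'
from lid import *
for c in ('side',): lidfit(c,[.505,-.08,.03],[.64,.05,.2])
E
```

```text
side 2088 751 n [0.0001 0.0033 1.    ] tilt 0.19030099361199845 e1 [-0.9994  0.0354  0.    ] disc [ 0.5594 -0.0032  0.0404] r 0.07380662858486176
 bar 95 (0.07203454524278641, 0.12886525690555573) top centre [ 0.5411 -0.0154  0.0708] yaw of y -0.02628310806237966
```

Call:
play_rows([
  [58,[0,0,-0.008],0],
  [58,[0,0,-0.016],0],
  [58,[0,0,-0.026],0],
  [58,[-0.008,0,-0.026],0],
  [58,[-0.016,0.005,-0.026],0],
  [58,[-0.025,0.005,-0.026],0],
  [58,[-0.025,0.005,-0.026],0],
])

```text
time_s: 23.5
eef_pos: [0.5766, -0.0165, 0.0462]
eef_rot: [-0.0, -0.002, 1.0, 0.0]
wrist_force: [-0.5, -0.2, -0.5]
opening: 0.69
grasp_force: 75.9
```

```bash
python3 - <<'E'
from lid import *
o=get_obs(); print(o['eef_pos'],o['wrist_force'])
lidfit('side',[.515,-.085,.036],[.65,.05,.2],zlim=.9)
p=camera('side'); i=cv2.cvtColor(p['image'],cv2.COLOR_RGB2BGR)[130:290,240:400]; cv2.imwrite('pics/s8.png',cv2.resize(i,None,fx=3.7,fy=3.7,interpolation=cv2.INTER_CUBIC))
E
```

```text
[ 0.5766 -0.0165  0.0462] [-0.5166 -0.2287 -0.5105]
side 2095 785 n [ 0.0275 -0.0024  0.9996] tilt 1.5806836134969326 e1 [ 0.0852  0.9964 -0.    ] disc [ 0.5753 -0.0148  0.046 ] r 0.05527256429195404
 bar 37 (0.07788388431072235, 0.015948859974741936) top centre [ 0.5756 -0.0126  0.0783] yaw of y -4.051868800393654
```

View pics/s8.png

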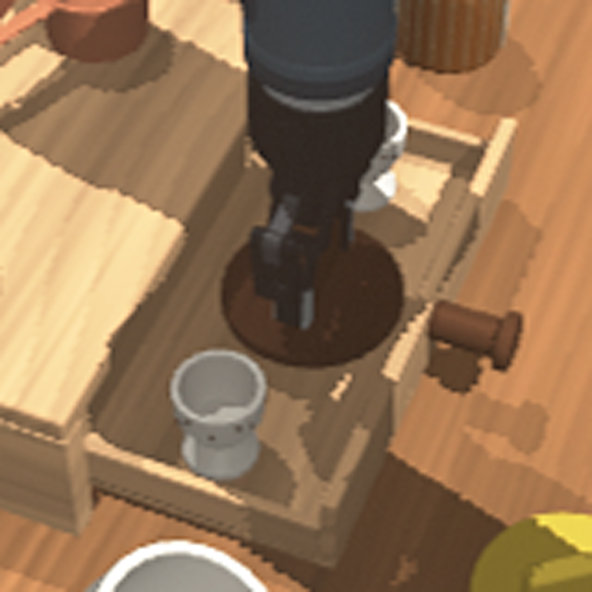

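The lid hangs flat (1.6°) between the cups, centred at (310,300) in the crop. I'll lower it and release.

Call:
play_rows([
  [58,[-0.005,0,0.003],0],
  [58,[-0.005,0,0.006],0],
  [58,[-0.005,0,0.009],0],
  [58,[-0.005,0,0.012],0],
  [58,[-0.005,0,0.014],0],
  [58,[-0.005,0,0.016],0],
  [58,[-0.005,0,0.0175],0],
  [58,[-0.005,0,0.0175],0],
])

```text
time_s: 24.4
eef_pos: [0.5797, -0.0166, 0.041]
eef_rot: [0.001, -0.002, 1.0, -0.0]
wrist_force: [-2.3, 1.3, 6.2]
opening: 0.689
grasp_force: 77.1
```

Call:
play_rows([
  [62,[0,0,0],0],
  [68,[0,0,0],0],
  [74,[0,0,0],0],
  [78,[0,0,0],0],
  [78,[0,0,0],0],
])

```text
time_s: 24.9
eef_pos: [0.5783, -0.0166, 0.0393]
eef_rot: [-0.0, -0.002, 1.0, 0.0]
wrist_force: [-0.5, -0.2, 0.1]
opening: 0.912
grasp_force: 0.0
```

Call:
play_rows([
  [78,[0,0,-0.04],0],
  [78,[0,0,-0.1],0],
  [78,[0,0,-0.2],0],
  [78,[0,0,-0.3],0],
  [78,[0,0,-0.4],0],
  [78,[0,0,-0.5],0],
  [78,[0.1,0,-0.6],0],
  [78,[0.2,0,-0.65],0],
  [78,[0.28,0,-0.65],0],
  [78,[0.28,0,-0.65],0],
])

```text
time_s: 25.9
eef_pos: [0.4639, -0.0165, 0.3018]
eef_rot: [0.001, -0.002, 1.0, -0.001]
wrist_force: [-0.5, -0.9, -0.5]
opening: 0.913
grasp_force: 0.0
```

```bash
python3 - <<'E'
from lid import *
lidfit('side',[.515,-.085,.036],[.65,.05,.2],zlim=.9)
lidfit('scene',[.515,-.085,.03],[.65,.05,.2],zlim=.9)
E
python3 see.py wrist9.png | grep -v 'lid\|crock'
python3 - <<'E'
from h import *
p=camera('side'); save(p,'side9.png')
E
```

```text
side 1630 1007 n [0.0045 0.0047 1.    ] tilt 0.3712580105231612 e1 [-0.7177  0.6964  0.    ] disc [ 0.5784 -0.0166  0.0403] r 0.05622541159391403
 bar 148 (0.01482507772743702, 0.05872301757335663) top centre [ 0.5791 -0.0145  0.0738] yaw of y 0.8433774558734501
scene 644 219 n [-0.0078 -0.0049  1.    ] tilt 0.528719631803571 e1 [ 0.5311 -0.8473  0.    ] disc [ 0.5453 -0.0148  0.0383] r 0.07009521871805191
 bar 106 (0.07454829663038254, 0.09735462069511414) top centre [ 0.5526 -0.0354  0.0715] yaw of y -0.8195069633282979
26.0 [ 0.4664 -0.017   0.3009] [ 0.0014 -0.0014  1.     -0.0004]
panel top -0.16 200 [0.5037 0.5081 0.5667]
panel top -0.13 270 [0.5037 0.5107 0.581 ]
panel top -0.10 171 [0.5037 0.5072 0.5123]
panel top -0.07 213 [0.5036 0.5087 0.5818]
panel top -0.04 566 [0.4557 0.5075 0.5831]
panel top -0.01 363 [0.4602 0.5118 0.5833]
panel top 0.02 177 [0.5037 0.5072 0.5133]
panel top 0.05 237 [0.5038 0.5099 0.5851]
panel top 0.08 236 [0.5039 0.5098 0.5679]
panel top 0.11 167 [0.5037 0.5081 0.5128]
egg_cup_a 0.71 [248. 252.  39.  44.] [ 0.5832 -0.1221  0.0545] [ 0.5639 -0.1469  0.0229] [ 0.6095 -0.1036  0.0788]
egg_cup_a 0.66 [391. 252.  36.  43.] [0.5829 0.0879 0.0529] [0.5654 0.0707 0.0242] [0.6104 0.1104 0.0785]
cup 319 ((0.5894082188606262, 0.093964584171772), 0.026040447875857353)
cup 332 ((0.5880093574523926, -0.12738025188446045), 0.026234762743115425)
```

View pics/side9.png

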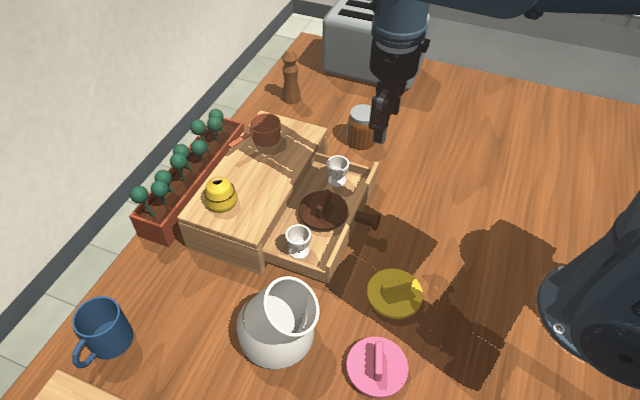

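The side view shows the lid flat at (323,210) and both cups upright at (338,170) and (298,240). But the tray has crept in about 10 mm (panel 0.504 against 0.493 before). I'll grip the knob and pull it out again.

Call:
play_rows([
  [78,[-0.039,-0.002,0.1],0],
  [78,[-0.039,-0.002,0.2],0],
  [78,[-0.039,-0.002,0.3],0],
  [78,[-0.039,-0.002,0.4],0],
  [78,[-0.039,-0.002,0.5],0],
  [78,[-0.039,-0.002,0.58],0],
  [78,[-0.039,-0.002,0.63],0],
  [78,[-0.039,-0.002,0.65],0],
  [78,[-0.039,-0.002,0.65],0],
  [40,[-0.039,-0.002,0.65],0],
])

```text
time_s: 27.25
eef_pos: [0.4829, -0.0179, 0.0402]
eef_rot: [0.0, -0.002, 1.0, -0.0]
wrist_force: [0.5, 0.3, -0.6]
opening: 0.765
grasp_force: 0.0
```

Call:
play_rows([
  [10,[0,0,0],0],
  [10,[0,0,0],0],
  [10,[0,0,0],0],
  [10,[0,0,0],0],
  [10,[0,0,0],0],
  [10,[0,0,0],0],
])

```text
time_s: 27.85
eef_pos: [0.4828, -0.0171, 0.0408]
eef_rot: [0.001, -0.001, 1.0, 0.0]
wrist_force: [-0.9, 4.7, 6.0]
opening: 0.254
grasp_force: 58.7
```

Call:
play_rows([
  [10,[0.003,0,0],0],
  [10,[0.007,0,0],0],
  [10,[0.012,0,0],0],
  [10,[0.017,0,0],0],
  [10,[0.022,0,0],0],
  [10,[0.027,0,0],0],
  [10,[0.03,0,0],0],
  [10,[0.03,0,0],0],
])

```text
time_s: 28.65
eef_pos: [0.4723, -0.0171, 0.0408]
eef_rot: [0.003, -0.001, 1.0, 0.0]
wrist_force: [6.1, 6.0, 0.3]
opening: 0.254
grasp_force: 58.9
```

Call:
play_rows([
  [10,[0.005,0,0],0],
  [10,[0.01,0,0],0],
  [10,[0.015,0,0],0],
  [10,[0.015,0,0],0],
])

```text
time_s: 29.05
eef_pos: [0.4722, -0.0172, 0.0411]
eef_rot: [0.01, -0.0, 1.0, 0.0]
wrist_force: [32.4, 10.6, -27.9]
opening: 0.257
grasp_force: 60.5
```

Rigid stop again (no movement, 32 N). I'll relax, release, rise and measure.

Call:
play_rows([
  [10,[-0.014,0,0],0],
  [10,[-0.014,0,0],0],
  [75,[-0.014,0,0],0],
  [75,[-0.014,0,0],0],
  [75,[-0.014,0,0],0],
  [75,[-0.014,0,0],0],
  [75,[-0.014,0,-0.1],0],
  [75,[-0.014,0,-0.2],0],
  [75,[-0.014,0,-0.3],0],
  [75,[-0.014,0,-0.42],0],
])

```text
time_s: 30.05
eef_pos: [0.4684, -0.0176, 0.2081]
eef_rot: [-0.001, -0.001, 1.0, 0.0]
wrist_force: [0.6, 0.1, -1.0]
opening: 0.879
grasp_force: 0.0
```

Call:
play_rows([
  [80,[0,0,-0.1],-0.4],
  [80,[0,0,-0.23],-0.4],
  [80,[0,0,-0.23],-0.4],
  [80,[0,0,-0.23],-0.4],
  [80,[0,0,-0.23],-0.4],
  [80,[0,0,-0.23],-0.4],
  [80,[0,0,-0.23],-0.4],
  [80,[0,0,-0.23],-0.4],
  [80,[0,0,-0.23],-0.4],
  [80,[0,0,-0.23],-0.4],
])

```text
time_s: 31.05
eef_pos: [0.4696, -0.0168, 0.2994]
eef_rot: [-0.001, -0.588, 0.809, -0.0]
wrist_force: [0.4, 0.4, 0.1]
opening: 0.939
grasp_force: 0.0
```

```bash
cat > chk.py <<'E'
from lid import *
o=get_obs(); print(o['time_s'],o['eef_pos'],o['eef_rot'],o['q'])
for c in ('side','wrist'):
    o=get_obs(); p=camera(c); W=cloud(p,o); x,y,z=np.moveaxis(W,-1,0); im=p['image'].astype(int)
    m=(z>.06)&(z<.075)&(x>.47)&(x<.52)&(((y>-.15)&(y<-.06))|((y>.03)&(y<.1))); print(c,'panel',m.sum(),np.percentile(x[m],[3,50]) if m.sum() else '')
    for s in (1,-1):
        m=(z>.066)&(z<.085)&(x>.525)&(x<.63)&(s*(y+.017)>.07)&(s*(y+.017)<.145)
        if m.sum()>10: print(' cup',m.sum(),cv2.minEnclosingCircle(np.stack([x[m],y[m]],1).astype(np.float32)))
    m=(z>.036)&(z<.043)&(x>.51)&(x<.645)&(abs(y+.017)<.062)&(im.sum(-1)<300)
    if m.sum()>10: print(' disc',m.sum(),cv2.minEnclosingCircle(np.stack([x[m],y[m]],1).astype(np.float32)))
    m=(z>.068)&(z<.08)&(x>.53)&(x<.63)&(abs(y+.017)<.05)
    if m.sum()>10: print(' bar',m.sum(),cv2.minAreaRect(np.stack([x[m],y[m]],1).astype(np.float32)),np.median(z[m]))
    if len(__import__('sys').argv)>1: save(p,c+__import__('sys').argv[1])
E
python3 chk.py
```

```text
31.05 [ 0.4696 -0.0168  0.2994] [-0.0005 -0.5883  0.8087 -0.0002] [-0.2884 -0.114   1.773  -0.0011  1.4829 -3.1169]
side panel 317 [0.4921 0.4962]
 cup 276 ((0.5790008306503296, 0.0953318402171135), 0.026825828477740288)
 cup 225 ((0.5757520794868469, -0.12729527056217194), 0.027706149965524673)
 disc 1213 ((0.5691643953323364, -0.016162937507033348), 0.05722513794898987)
 bar 148 ((0.5687060356140137, -0.015742458403110504), (0.014716598205268383, 0.06163259223103523), 0.6878780126571655) 0.07350285716275717
wrist panel 975 [0.4927 0.497 ]
 cup 488 ((0.5789755582809448, 0.09409605711698532), 0.026325879618525505)
 cup 641 ((0.5771304965019226, -0.12737350165843964), 0.026148272678256035)
 disc 3371 ((0.5689471960067749, -0.016680918633937836), 0.05491071566939354)
 bar 449 ((0.5687415599822998, -0.016354436054825783), (0.013965974561870098, 0.060072191059589386), 0.13711035251617432) 0.07375526562530882
```

The tray is fully out again (panel 0.4925). The lid is 9 mm nearer than the cups' line (0.569 against 0.578), so I'll regrip it, lift a little, shift and set it down.

Call:
play_rows([
  [80,[-0.02,-0.08,0.05],0.4],
  [80,[-0.05,-0.16,0.1],0.4],
  [80,[-0.077,-0.236,0.15],0.4],
  [80,[-0.077,-0.236,0.2],0.4],
  [80,[-0.077,-0.236,0.25],0.4],
  [80,[-0.077,-0.236,0.25],0.4],
  [80,[-0.077,-0.236,0.25],0.4],
  [80,[-0.077,-0.236,0.25],0.4],
  [80,[-0.077,-0.236,0.25],0.4],
  [80,[-0.077,-0.236,0.25],0.4],
])

```text
time_s: 32.15
eef_pos: [0.5691, -0.0166, 0.1993]
eef_rot: [-0.0, -0.001, 1.0, -0.0]
wrist_force: [0.2, -0.2, -0.1]
opening: 0.937
grasp_force: 0.0
```

Call:
play_rows([
  [80,[0,0,0.1],0],
  [80,[0,0,0.2],0],
  [80,[0,0,0.28],0],
  [80,[0,0,0.34],0],
  [80,[0,0,0.375],0],
  [80,[0,0,0.39],0],
  [80,[0,0,0.39],0],
  [72,[0,0,0.39],0],
  [64,[0,0,0.39],0],
  [56,[0,0,0.39],0],
])

```text
time_s: 33.15
eef_pos: [0.5706, -0.0169, 0.0453]
eef_rot: [0.001, -0.001, 1.0, -0.001]
wrist_force: [1.4, -0.6, -0.3]
opening: 0.69
grasp_force: 64.4
```

Call:
play_rows([
  [50,[0,0,0],0],
  [50,[0,0,0],0],
  [50,[0,0,0],0],
  [50,[0,0,-0.004],0],
  [50,[0,0,-0.009],0],
  [50,[0,0,-0.014],0],
  [50,[-0.006,0,-0.014],0],
  [50,[-0.013,0,-0.014],0],
  [50,[-0.019,0,-0.014],0],
  [50,[-0.023,0,-0.014],0],
])

```text
time_s: 34.15
eef_pos: [0.5786, -0.0167, 0.0489]
eef_rot: [-0.0, -0.001, 1.0, -0.0]
wrist_force: [0.7, -0.1, -1.3]
opening: 0.69
grasp_force: 64.6
```

Call:
play_rows([
  [50,[0,0,0],0],
  [50,[0,0,0],0],
])

```text
time_s: 34.35
eef_pos: [0.5782, -0.0166, 0.0489]
eef_rot: [-0.0, -0.001, 1.0, -0.0]
wrist_force: [-0.1, 0.1, -1.6]
opening: 0.69
grasp_force: 64.6
```

```bash
python3 - <<'E'
from lid import *
o=get_obs(); print(o['time_s'],o['eef_pos'],o['wrist_force'])
lidfit('side',[.515,-.085,.036],[.65,.05,.2],zlim=.9)
E
```

```text
34.35 [ 0.5782 -0.0166  0.0489] [-0.1107  0.0843 -1.5647]
side 2090 814 n [-0.0086 -0.0041  1.    ] tilt 0.5459985095446479 e1 [ 0.4276 -0.904   0.    ] disc [ 0.5754 -0.0151  0.044 ] r 0.05564940720796585
 bar 69 (0.01741432398557663, 0.08246276527643204) top centre [ 0.574  -0.0127  0.0766] yaw of y -1.884587634335219
```

Call:
play_rows([
  [50,[-0.001,0,0.003],0],
  [50,[-0.001,0,0.005],0],
  [50,[-0.001,0,0.007],0],
  [50,[-0.001,0,0.0085],0],
  [50,[-0.001,0,0.0095],0],
  [50,[-0.001,0,0.0095],0],
])

```text
time_s: 35.0
eef_pos: [0.5787, -0.0167, 0.0454]
eef_rot: [-0.0, -0.001, 1.0, -0.0]
wrist_force: [-1.7, 0.2, 0.0]
opening: 0.688
grasp_force: 64.8
```

Just touching (the weight is off the wrist). I'll release and retreat.

Call:
play_rows([
  [62,[0,0,0],0],
  [68,[0,0,0],0],
  [74,[0,0,0],0],
  [80,[0,0,0],0],
  [80,[0,0,0],0],
])

```text
time_s: 35.5
eef_pos: [0.5787, -0.0167, 0.0453]
eef_rot: [-0.0, -0.001, 1.0, -0.0]
wrist_force: [0.9, 0.4, 0.1]
opening: 0.934
grasp_force: 0.0
```

Call:
play_rows([
  [80,[0,0,-0.04],0],
  [80,[0,0,-0.1],0],
  [80,[0,0,-0.2],0],
  [80,[0,0,-0.3],0],
  [80,[0,0,-0.4],0],
  [80,[0,0,-0.5],0],
  [80,[0,0,-0.6],-0.1],
  [80,[0.1,0,-0.65],-0.25],
  [80,[0.2,0,-0.65],-0.25],
  [80,[0.25,0,-0.65],-0.25],
])

```text
time_s: 36.5
eef_pos: [0.4769, -0.0163, 0.3075]
eef_rot: [0.001, -0.3, 0.954, -0.001]
wrist_force: [-0.2, -0.0, 0.4]
opening: 0.939
grasp_force: 0.0
```

Call:
play_rows([
  [80,[0,0,0],-0.1],
  [80,[0,0,0],-0.1],
  [80,[0,0,0],-0.1],
  [80,[0,0,0],-0.1],
  [80,[0,0,0],-0.1],
])

```text
time_s: 37.0
eef_pos: [0.4788, -0.0166, 0.3056]
eef_rot: [-0.0, -0.441, 0.898, -0.0]
wrist_force: [-0.0, 0.5, 0.1]
opening: 0.937
grasp_force: 0.0
```

```bash
python3 chk.py 10.png; python3 - <<'E'
from lid import *
p=camera('side'); W=cloud(p)
for l in ('crock','jam_jar','timer','measure'):
    d=masks_of(p,l)
    if d: m=W[d[0]['mask']]; print(l,np.nanmedian(m,0),np.nanpercentile(m,97,0))
lidfit('side',[.515,-.085,.036],[.65,.05,.2],zlim=.9)
E
```

```text
37.0 [ 0.4788 -0.0166  0.3056] [-0.0002 -0.4409  0.8975 -0.0004] [-0.2824 -0.0959  1.7442 -0.0009  1.4931 -2.7664]
side panel 316 [0.4922 0.4964]
 cup 276 ((0.5786037445068359, 0.09491489827632904), 0.027942344546318054)
 cup 228 ((0.5774701833724976, -0.1268855184316635), 0.02688760869204998)
 disc 1210 ((0.5779457092285156, -0.01584194228053093), 0.056656237691640854)
 bar 150 ((0.576779305934906, -0.017476722598075867), (0.01446312852203846, 0.06499029695987701), 1.001690149307251) 0.0735770045946989
wrist panel 953 [0.4932 0.4973]
 cup 461 ((0.5795648097991943, 0.09437329322099686), 0.026430673897266388)
 cup 580 ((0.5777249336242676, -0.12717542052268982), 0.02633541077375412)
 disc 3069 ((0.5770453214645386, -0.01761733554303646), 0.05481724441051483)
 bar 409 ((0.5775042772293091, -0.016748398542404175), (0.014847789891064167, 0.05941421166062355), 1.596714973449707) 0.07367358978119198
crock [0.5536 0.014  0.0224] [0.6561 0.1399 0.0706]
jam_jar [ 0.5777 -0.278   0.066 ] [ 0.6166 -0.2651  0.0959]
timer [0.7466 0.1125 0.1419] [0.7813 0.1288 0.1665]
measure [0.5409 0.2979 0.0788] [0.6014 0.3449 0.1512]
side 1620 1011 n [-0.     -0.0023  1.    ] tilt 0.13098113079564144 e1 [ 0.9998 -0.0195  0.    ] disc [ 0.5763 -0.0163  0.0404] r 0.05590692162513733
 bar 150 (0.014799675904214382, 0.0610620491206646) top centre [ 0.5768 -0.0167  0.0736] yaw of y 0.8965551673795059
```

```bash
python3 -c "
from bench import *
print(hand_in())"
```

```text
the job is handed in; nothing more can be done
None
```

The job is handed in at about 37 s of the 58 s: by the last camera readings the tray is out to its stop and the lid lies flat, grip up, midway between the two standing egg cups and in line with them within about 2 mm. On the way, setting the lid down pushed the tray in about 10 mm, so I pulled it out again and reset the lid.

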